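# Level a small instrument box by sliding a plate under its front

## Robot

A 6-joint arm with a two-finger parallel gripper is mounted at the origin on a cart in front of the work surface, level with it; the furniture and walls round the work are solid. World frame = base frame: x ahead of the robot, y to its left, z up, the work surface at z = 0. Lengths are in m, angles in degrees, forces in N, time in s.
With the tool pointing down it reaches from about 0.4 to 0.825 m from the base axis. Payload 7 kg.
Tool frame: the origin (TCP) lies between the finger pads; the fingertips stand 19 mm ahead of it and the grasp point (between the pads) is the TCP; z points along the fingers, y is the line along which they close (so a half turn about z gives the same grasp; the last joint's range is limited). The gripper opens to 88 mm and grips with 3 to 60 N. Pads are 19 mm wide; open, the fingers measure 130 mm over their backs; the gripper's body (78 mm by 193 mm) begins 47 mm behind the grasp point.
Start: joints at [82.626, 20.546, 0.682, 0, -70.136, -16.507], TCP at [0.273, 0.617, 0.22] pointing down, gripper open.
Joint ranges: [-176.03, 176.03], [-82.01, 121.73], [-58.28, 71.71], [-173.87, 95.51], [-174.79, -0.11], [-173.66, 173.66]. Speed limits (degrees/s): [136.94, 136.94, 172.46, 180, 180, 180].

## Interface

Orientations are given as [roll, pitch, yaw] about the fixed x, y, z axes, in that order (R = Rz(yaw) Ry(pitch) Rx(roll)).
In Python, from plant import r gives the robot as it stands. The module is installed in compiled form; this text tells all that it offers.
- The arm moves only by the shell command python3 -m pendant 'ROWS' [OPENING] [FORCE]. ROWS is JSON, a list of rows, each a list of 6 numbers: the shift along the tool's x, y, z in mm, then the turn, a rotation vector about the tool's x, y, z in rad. In form: [[tx, ty, tz, wx, wy, wz], ...]. A call has 1 to 20 rows; each row is the pose to reach, as a shift and turn from the pose commanded when the call began, along the tool's axes at that moment; what a row does not reach only later rows make up. A row lasts 1/8 s, in which the tool goes at most 62.5 mm and 10.7 degrees, less where a joint would pass 70% of its speed; a pose out of reach is approached as far as the arm can. A call with a gripper value outside its range is refused whole. OPENING is the finger opening in mm, from 0 to 87.6, set as the call begins (- or left out, the last holds). The fingers move at their own pace and stop on an object; FORCE is the grip in N (left out, the last holds). Time passes only in rows, so rows that repeat a pose let the fingers close. It gives the time, the measured TCP pose, the force, the opening and the grip force at its end, in the units of the state.
- r.get_state(): the state, without advancing time (a new reading comes with each control period).
- r.capture(name): name is "scene" or "top" or "wrist"; returns the picture (420x560x3 uint8, red, green, blue); there is no depth.
- r.camera_params(name): a dict with "mtx" (3x3 intrinsics, pixels), "rvec" (rotation vector, rad) and "tvec" (3), from world to camera coordinates, as OpenCV has them; the wrist camera has in their place "mount" (4x4, takes a point from camera to tool coordinates, whose origin is the TCP and whose axes are the flange's). Camera axes: x right, y down, z forward; pixel columns grow to the right and rows downward; lengths in m; the calibration is good to about 2 mm. A picture is of the moment at which its call begins: read the wrist's pose just before it. camera_params takes no time and is no camera call.
- r.close_job(): hands the job in; it is judged then, once.
The state is a dict: "time_s": time; "joints": joint angles; "qd": joint speeds; "joint_torque": joint torques, N m; "tcp_pos": TCP position; "eef_rot": TCP orientation; "contact_force": force on the tool from outside, world axes, zero at the start; "moment": the same for the moment, N m; "gripper_width": finger opening in m; "gripper_force": force on a finger pad.
Only numpy, scipy, OpenCV 4.12 (cv2) and the standard library are available. Lean on these libraries where they do the work, as an engineer would, in place of code of your own. Each camera call takes 0.05 s, during which the arm holds its last target. There are 200 camera calls.

## Task

The instrument box slopes forward because only its back stands on the raised ledge of the stand. Tilt it back by its handle until it leans by itself on the stand's backrest, slide the flat steel plate squarely under its raised front until the blade's tip meets the ledge, then lower the box gently so that it stands level on ledge and plate. Do not let the box fall or ram it against the backrest, leave the other objects where they are, and let go of everything at the end.

Things in the scene. Friction and masses are not known exactly. Their poses are not given: they have to be found in the camera images.
- box: Instrument box: grey plastic, 60 mm deep (own x) x 90 wide (y) x 140 high (z), 0.35 to 0.7 kg, steel handle on top. Origin: centre of its underside; +x to its back (bottom edges at x = +30 back, -30 front). At first its back rests on the 6 mm ledge, its front edge on the bench: it slopes forward about 8 degrees. Tilted back on its rear edge it balances at about 23 degrees, then leans back by itself.
- handle (a point): Middle of the box's handle: round horizontal bar 10 mm thick along the box's y, about 56 mm long, on uprights at y = -36 and +36 mm; 195 mm above the underside, over the middle (x = 0), 50 mm free under it. Gripped across from above, the box can pivot about the bar. Axes as the box.
- stand: Fixed aluminium stand. Origin on the bench under its hinge line, +x to the back. Ledge 6 mm high, 130 wide (y), x = -22 (front) to +68 mm; box's back edge stands near x = -4. Backrest 92 wide, 110 tall, hinged at x = 0, z = 7 mm; its lean from upright is set anew each time, 29 to 39 degrees, stiff, not measured: feel or look for it. Cheeks at y = +-52 to 67 mm, 35 mm high.
- ledge_front (a point): Middle of the top front edge of the ledge, 6 mm above the bench (stand x = -22 mm). Axes as the stand.
- plate: Levelling plate: loose flat steel plate on the bench, 120 mm long (own x) x 70 wide (y) x 6 thick, 0.3 kg, as thick as the ledge is high. Origin: centre of its underside; +x towards the blade's tip. Upright fin to hold it by, 12 mm thick (y), x = -57 to -7 mm, top 58 mm above the bench. From fin to tip the blade is flat and free for 67 mm.
- plate_tip (a point): Middle of the blade's leading edge, at plate x = +60 mm, half way up its thickness (3 mm above the underside). Axes as the plate. Fully home it meets the front of the ledge.
- fin (a point): Middle of the fin's upper part, at plate x = -32 mm, 42 mm above the plate's underside. Axes as the plate.
- timer: Bystander: small white timer with round keys, 58x64x19 mm, origin under its centre. Leave it.
- weigh_bottle: Bystander: small glass weighing bottle with a knobbed lid, 42 mm wide, 58 mm high, origin under its centre. Leave it.
- tip_box: Bystander: blue pipette-tip box with a clear lid, 92x122x84 mm, origin under its centre. Leave it.
There are look-alikes about, which are no part of the job. What is shaped like the plate but green is not meant.

How it is judged:
By the outcome, as a careful person would: the job done as asked, in the order asked, and still so for the second after the job is handed in, with the robot touching nothing.
It also fails if it takes over 72 s, if anything falls off the work surface, if the arm or the gripper's body presses on something with over 40 N, if the wrist force passes 120 N, or if a joint passes its speed limit or range.

## Working session

There is one attempt and no reset: what is moved stays moved. The work goes in short steps, Python scripts to look and compute and a shell command to move; the robot and the scene stay as the last step left them, time stands still between calls to the robot, and variables do not carry over. Pictures are saved under pics/ and viewed, at most 10 in all, crops included, and the job is handed in when it is done.

```bash
mkdir -p pics; ls; python3 - <<'E'
from plant import r
import cv2,numpy as np
for n in ("scene","top"):
    im=r.capture(n); cv2.imwrite(f"pics/{n}0.png",im[:,:,::-1]); 
    p=r.camera_params(n); R=cv2.Rodrigues(np.array(p["rvec"],float))[0]; print(n,np.round(p["mtx"],1).tolist(),(-R.T@np.array(p["tvec"]).ravel()).round(3), R.round(2).tolist())
print(r.camera_params("wrist")); s=r.get_state(); print(s)
E
```

```text
pics
scene [[469.7, 0.0, 279.4], [0.0, 469.7, 208.5], [0.0, 0.0, 1.0]] [-0.649 -0.912  0.916] [[0.56, -0.83, -0.02], [-0.4, -0.25, -0.88], [0.73, 0.5, -0.47]]
top [[427.1, 0.0, 285.6], [0.0, 427.1, 206.4], [0.0, 0.0, 1.0]] [ 0.294 -0.101  1.543] [[0.03, -1.0, 0.02], [-0.99, -0.03, -0.15], [0.15, -0.01, -0.99]]
{'mtx': array([[291.78111404,   0.        , 278.79089192],
       [  0.        , 291.78111404, 211.47447243],
       [  0.        ,   0.        ,   1.        ]]), 'mount': array([[-5.50602008e-04, -9.51181088e-01, -3.08632848e-01,
         8.29464523e-02],
       [ 9.99999802e-01, -6.17304818e-04,  1.18479836e-04,
         2.55571809e-04],
       [-3.03216323e-04, -3.08632722e-01,  9.51181240e-01,
        -1.64382296e-01],
       [ 0.00000000e+00,  0.00000000e+00,  0.00000000e+00,
         1.00000000e+00]])}
{'time_s': 0.1, 'joints': array([ 8.26260211e+01,  2.05884230e+01,  6.39702926e-01, -1.87083455e-02,
       -7.01367791e+01, -1.65080568e+01]), 'qd': array([-0.06344329, -0.10154751,  0.13503319,  0.08276744, -0.03745442,
       -0.10779025]), 'joint_torque': array([-1.55193175e-03, -5.84165168e+01,  2.93751329e+01,  7.01565877e+00,
        1.01446323e-02, -4.79918594e-05]), 'tcp_pos': array([0.27310277, 0.61679161, 0.21900618]), 'eef_rot': array([ 1.79913027e+02, -7.43394329e-03, -2.38883998e+01]), 'contact_force': array([ 0.48660955, -0.6779881 ,  0.00872391]), 'moment': array([ 0.04535866,  0.0093916 , -0.01639999]), 'gripper_force': 0.0, 'gripper_width': 0.0874403725650074}
```

View pics/scene0.png

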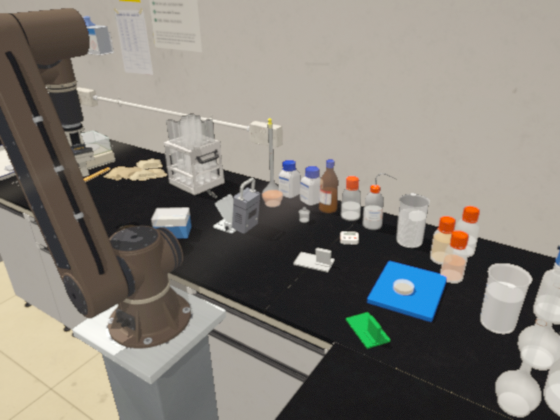

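View pics/top0.png

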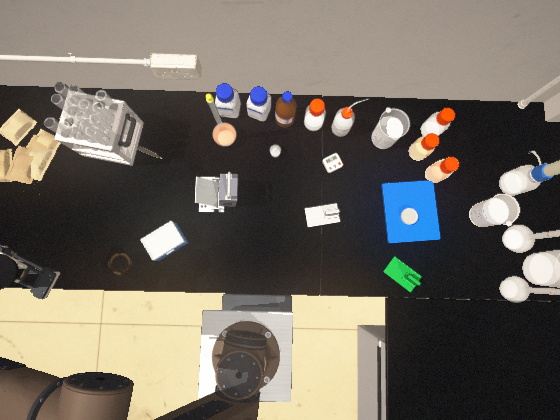

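The scene picture shows the box and stand at (245,208), the white plate at (315,260) and the timer at (349,238). In the top picture the box is at (228,190) and the stand at (208,193), with the back to the left. There are two plate-shaped candidates in the top picture: the white/steel one at (323,215) and a green one at (402,274). The steel one fits, because green is excluded. I'll confirm with one enlarged crop.

```bash
python3 - <<'E'
import cv2,numpy as np
t=cv2.imread("pics/top0.png");s=cv2.imread("pics/scene0.png")
a=cv2.resize(t[165:240,185:352],None,fx=4.7,fy=4.0*4.7/4.7*1.175,interpolation=cv2.INTER_CUBIC)[:300]
a=cv2.resize(t[165:235,185:355],(714,294),interpolation=cv2.INTER_CUBIC)
b=cv2.resize(s[170:280,205:345],(382,300),interpolation=cv2.INTER_CUBIC)
c=cv2.resize(s[240:280,285:345],(330,220),interpolation=cv2.INTER_CUBIC)
o=np.zeros((600,720,3),np.uint8);o[:294,:714]=a;o[300:600,:382]=b;o[300:520,388:718]=c
cv2.imwrite("pics/crop1.png",o)
E
```

```text
(no output)
```

View pics/crop1.png

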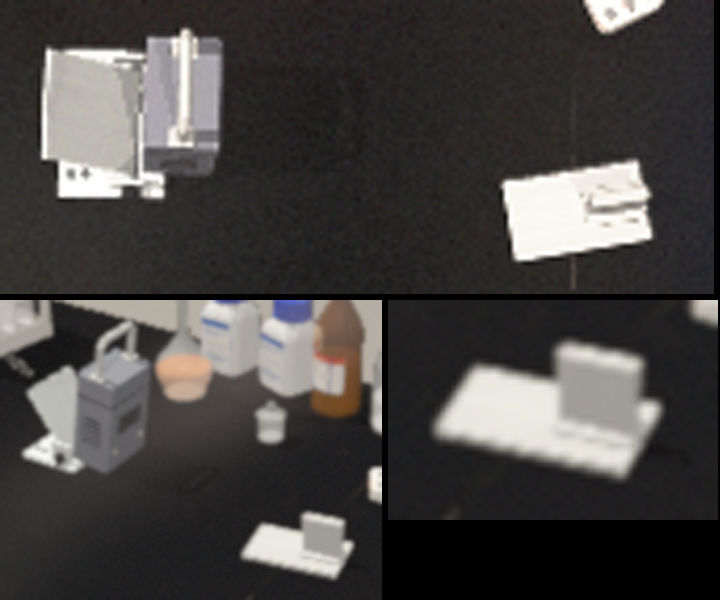

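The crop confirms it: the steel-coloured plate has its blade to the left, towards the box, and its fin at the right. It shows the handle bar as a white line between crop (185,35) and (183,135). Next are the coarse positions.

```bash
cat > h.py <<'E'
import cv2,numpy as np
from scipy.spatial.transform import Rotation as Ro
from plant import r
def cam(n,st=None):
    p=r.camera_params(n)
    if n=="wrist":
        st=st or r.get_state(); T=np.eye(4); T[:3,:3]=Ro.from_euler("xyz",st["eef_rot"],degrees=True).as_matrix(); T[:3,3]=st["tcp_pos"]
        M=T@np.array(p["mount"]); return p["mtx"],M[:3,:3],M[:3,3]
    R=cv2.Rodrigues(np.array(p["rvec"],float))[0]
    return p["mtx"],R.T,-R.T@np.array(p["tvec"]).ravel()
def ray(c,uv):
    K,R,o=c; d=R@np.linalg.inv(K)@[uv[0],uv[1],1]; return o,d/np.linalg.norm(d)
def plane(c,uv,z):
    o,d=ray(c,uv); return o+d*(z-o[2])/d[2]
def tri(c1,u1,c2,u2):
    A=np.zeros((3,3));b=np.zeros(3);L=[]
    for c,u in((c1,u1),(c2,u2)):
        o,d=ray(c,u);P=np.eye(3)-np.outer(d,d);A+=P;b+=P@o;L.append((P,o))
    x=np.linalg.solve(A,b); return x,[np.linalg.norm(P@(x-o)) for P,o in L]
def proj(c,X):
    K,R,o=c; q=K@(R.T@(np.array(X)-o)); return q[:2]/q[2]
E
python3 - <<'E'
from h import *
np.set_printoptions(precision=4,suppress=True)
t=cam("top");s=cam("scene")
f=lambda x,y:(x/4.2+185-.4,y/4.2+165-.4)
print("plate",[plane(t,f(*q),.006)[:2] for q in((503,182),(638,162),(650,240),(515,260))])
print("handle",plane(t,f(185,35),.2),plane(t,f(183,135),.2))
g=lambda x,y:(x/382*140+205-.3,y/300*110+170-.3)
# handle bar ends in scene crop
print(tri(t,f(185,35),s,g(131,325-300)),tri(t,f(183,135),s,g(100,353-300)))
print("base corner",[plane(t,f(*q),.006)[:2] for q in((58,198),(163,198))])
# plate mask by contour
im=cv2.imread("pics/top0.png");m=(im.min(2)>110).astype(np.uint8);m[:, :300]=0;m[:,345:]=0;m[:198]=0;m[235:]=0
c=max(cv2.findContours(m,0,2)[0],key=cv2.contourArea);print(cv2.minAreaRect(c),cv2.boxPoints(cv2.minAreaRect(c)))
for q in cv2.boxPoints(cv2.minAreaRect(c)):print(plane(t,q,.006))
E
```

```text
plate [array([ 0.5208, -0.1923]), array([ 0.5417, -0.3094]), array([ 0.4738, -0.3203]), array([ 0.4532, -0.2039])]
handle [0.5988 0.0646 0.2   ] [0.5213 0.0626 0.2   ]
(array([0.5998, 0.0655, 0.1946]), [np.float64(0.00030952463036249076), np.float64(0.0003095246303625613)]) (array([0.525 , 0.0634, 0.1838]), [np.float64(0.001508153943338659), np.float64(0.0015081539433386567)])
base corner [array([0.496 , 0.1911]), array([0.4986, 0.1009])]
((322.3648986816406, 214.6891632080078), (19.234682083129883, 34.35939025878906), 80.53767395019531) [[303.8379 208.027 ]
 [337.7298 202.3784]
 [340.8919 221.3513]
 [307.     227.    ]]
[ 0.5204 -0.1904  0.006 ]
[ 0.5448 -0.3139  0.006 ]
[ 0.4754 -0.3259  0.006 ]
[ 0.4514 -0.2032  0.006 ]
```

```bash
python3 -m pendant '[[0,0,-50,0,0,0],[0,0,-100,0,0,0],[45,40,-100,0,0,-0.04],[90,80,-100,0,0,-0.08],[135,122,-100,0,0,-0.12],[180,164,-100,0,0,-0.16],[225,206,-100,0,0,-0.2],[270,248,-100,0,0,-0.24],[315,290,-100,0,0,-0.28],[360,332,-100,0,0,-0.32],[405,374,-100,0,0,-0.36],[450,416,-100,0,0,-0.4],[494,456,-100,0,0,-0.443],[494,456,-100,0,0,-0.443],[494,456,-100,0,0,-0.443]]'
python3 - <<'E'
from h import *
c=cam("wrist");s=r.get_state();cv2.imwrite("pics/w1.png",r.capture("wrist")[:,:,::-1]);np.save("w1.npy",np.array([s["tcp_pos"],s["eef_rot"]]))
print(s["joints"])
E
```

```text
time_s: 1.98
tcp_pos: [0.5401, -0.0, 0.3194]
eef_rot: [180.0, 0.1, 1.4]
contact_force: [0.1, -0.0, -0.3]
gripper_width: 0.0874
gripper_force: 0.0
[ 2.07815407e+01  4.89895409e+00 -6.80346110e+00 -1.79535020e-02
 -7.83492549e+01  7.06322931e+01]
```

View pics/w1.png

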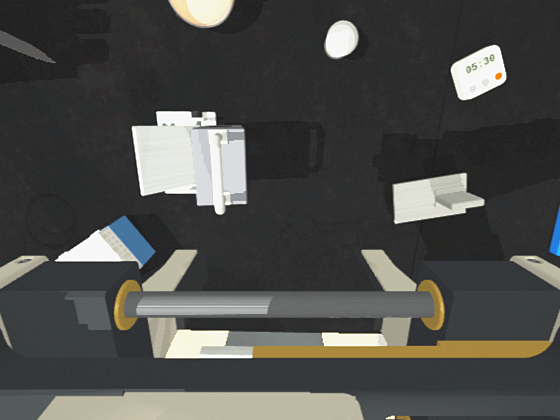

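The wrist view shows the bar from (216,135) to (221,212) and the backrest at (133,127)–(197,190). The plate's tip edge is at (393,184)–(398,223), and its fin top is near (462,200). The tip box is clear of the work at (110,245).

```bash
python3 - <<'E'
from h import *
np.set_printoptions(precision=4,suppress=True)
a=np.load("w1.npy");c=cam("wrist",dict(tcp_pos=a[0],eef_rot=a[1]))
im=cv2.imread("pics/w1.png");m=(im.min(2)>215).astype(np.uint8);k=np.zeros_like(m);k[130:220,205:230]=1;m*=k
q=max(cv2.findContours(m,0,1)[0],key=cv2.contourArea);re=cv2.minAreaRect(q);print(re,q[:,0].min(0),q[:,0].max(0))
w=cv2.fitLine(q,2,0,.01,.01).ravel();print(w)
for v in(135,212):
    u=w[2]+(v-w[3])*w[0]/w[1];print(u,plane(c,(u,v),.2))
print("tri",tri(c,(217,173),cam("top"),(228.8,185.2)))
g=(im.min(2)>90).astype(np.uint8);g[:,:380]=0;g[:,490:]=0;g[:165]=0;g[232:]=0
q=max(cv2.findContours(g,0,1)[0],key=cv2.contourArea);p=cv2.approxPolyDP(q,4,True)[:,0];
for x in p:print(x,plane(c,x,.006)[:2],plane(c,x,.058)[:2])
E
```

```text
((214.4554443359375, 171.15211486816406), (19.100181579589844, 83.3428955078125), 2.82712459564209) [205 130] [226 213]
[  0.0165  -0.9999 213.6888 168.8714]
214.24901 [0.6051 0.0626 0.2   ]
212.97546 [0.5287 0.0673 0.2   ]
tri (array([0.564 , 0.0661, 0.1742]), [np.float64(0.0007360144297935419), np.float64(0.0007360144297935235)])
[484 200] [ 0.4966 -0.3498] [ 0.5104 -0.3115]
[466 191] [ 0.5115 -0.3157] [ 0.5237 -0.2811]
[466 173] [ 0.5419 -0.3089] [ 0.5508 -0.2751]
[392 185] [ 0.5188 -0.1897] [ 0.5302 -0.1688]
[395 223] [ 0.4514 -0.2047] [ 0.4701 -0.1822]
[462 213] [ 0.4725 -0.3175] [ 0.4889 -0.2827]
```

```bash
python3 -m pendant '[[12,-31,30,0,0,0],[23,-62,59,0,0,0],[23,-62,59,0,0,0],[23,-62,59,0,0,0]]'
python3 - <<'E'
from h import *
np.set_printoptions(precision=4,suppress=True)
c=cam("wrist");im=r.capture("wrist")[:,:,::-1];cv2.imwrite("pics/w2.png",im)
for v in(130,150,170,190,210,225,240): print(v,[plane(c,(u,v),.197)[:2] for u in (240,280)], im[v,250:310:3].min(1))
E
```

```text
time_s: 2.52
tcp_pos: [0.5616, 0.0639, 0.2614]
eef_rot: [180.0, -0.0, 1.6]
contact_force: [-0.4, 0.6, -0.4]
gripper_width: 0.0876
gripper_force: 0.0
130 [array([0.6342, 0.0955]), array([0.635 , 0.0653])] [253 243  38  42  44  44  43  42  44  42  43  47  47  41  45  45  45  43
  41  43]
150 [array([0.6193, 0.0957]), array([0.6202, 0.0649])] [115 114 116 115 116 115 116 115 117 113 113 112 111 115 110  32  33  35
  34  34]
170 [array([0.6038, 0.0959]), array([0.6047, 0.0644])] [220 203 202 201 205 248 247 239 229 243 245 223 211 222 222 223 222 228
  42  36]
190 [array([0.5876, 0.0961]), array([0.5885, 0.0639])] [220 221 199 200 200 216 217 220 218 220 211 217 211 216 220 220 220 212
  32  37]
210 [array([0.5707, 0.0963]), array([0.5716, 0.0634])] [221 219 219 220 199 203 201 217 221 175 213 218 204 221 222 221 221 164
  48  49]
225 [array([0.5575, 0.0965]), array([0.5584, 0.0631])] [222 222 220 221 222 209 201 202 202 177 215 219 203 222 221 220 223 120
  44  48]
240 [array([0.5438, 0.0967]), array([0.5448, 0.0627])] [225 225 225 226 223 252 251 238 205 250 213 219 203 130  96  84  75  40
  44  48]
```

View pics/w2.png

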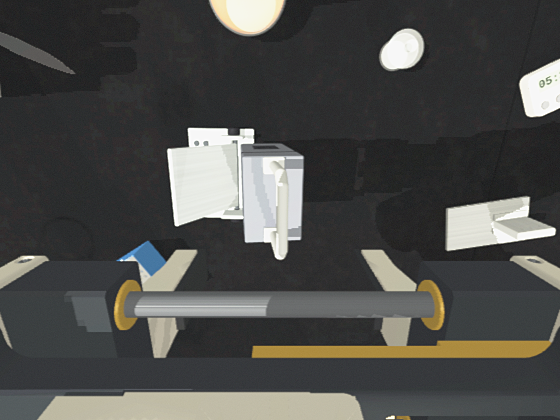

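The bar runs from (280,168) to (281,255) between the fingers, so its middle is near world (0.566, 0.062). I'll descend, close on it and estimate the backrest lean from the edge at (168,150)–(176,225).

```bash
python3 -m pendant '[[3,0,20,0,0,0],[3,0,40,0,0,0],[3,0,63,0,0,0],[3,0,63,0,0,0],[3,0,63,0,0,0]]' 
python3 -m pendant '[[0,0,0,0,0,0],[0,0,0,0,0,0],[0,0,0,0,0,0],[0,0,0,0,0,0],[0,0,0,0,0,0],[0,0,0,0,0,0]]' 5 12
python3 - <<'E'
from h import *
c=cam("wrist",dict(tcp_pos=np.array([.5628,.0628,.2606]),eef_rot=np.array([180,0,1.5])))
for L in range(27,42,2):
    z=.007+.11*np.cos(np.radians(L)); y=(plane(c,(168,150),z)[1]+plane(c,(176,225),z)[1])/2
    print(L,round(y-.124,4),round(.11*np.sin(np.radians(L)),4))
E
```

```text
time_s: 3.2
tcp_pos: [0.5654, 0.0628, 0.1995]
eef_rot: [-180.0, -0.1, 1.5]
contact_force: [0.3, 0.1, 0.7]
gripper_width: 0.0875
gripper_force: 0.0
time_s: 3.95
tcp_pos: [0.5647, 0.0629, 0.1978]
eef_rot: [180.0, 0.0, 1.5]
contact_force: [-0.2, 0.0, -0.3]
gripper_width: 0.0333
gripper_force: 0.0
27 0.0591 0.0499
29 0.0598 0.0533
31 0.0605 0.0567
33 0.0612 0.0599
35 0.062 0.0631
37 0.0628 0.0662
39 0.0637 0.0692
41 0.0646 0.0722
```

```bash
python3 -m pendant '[[0,0,0,0,0,0],[0,0,0,0,0,0],[0,0,0,0,0,0],[0,0,0,0,0,0],[0,0,0,0,0,0],[0,0,0,0,0,0]]' 5 12
```

```text
time_s: 4.7
tcp_pos: [0.5647, 0.0629, 0.1979]
eef_rot: [-180.0, 0.0, 1.5]
contact_force: [0.2, 0.8, -0.3]
gripper_width: 0.0051
gripper_force: 0.0
```

```bash
python3 - <<'E'
from h import *
w=r.capture("wrist")[:,:,::-1];t=r.capture("top")[:,:,::-1];s=r.capture("scene")[:,:,::-1]
o=np.zeros((600,800,3),np.uint8)
o[:300,:400]=cv2.resize(w,(400,300));o[:300,400:]=cv2.resize(t[150:240,170:290],(400,300),interpolation=2);o[300:,:400]=cv2.resize(s[160:250,200:320],(400,300),interpolation=2)
o[300:,400:]=cv2.resize(w[130:290,170:383],(400,300),interpolation=2)
cv2.imwrite("pics/c3.png",o)
E
```

```text
(no output)
```

View pics/c3.png

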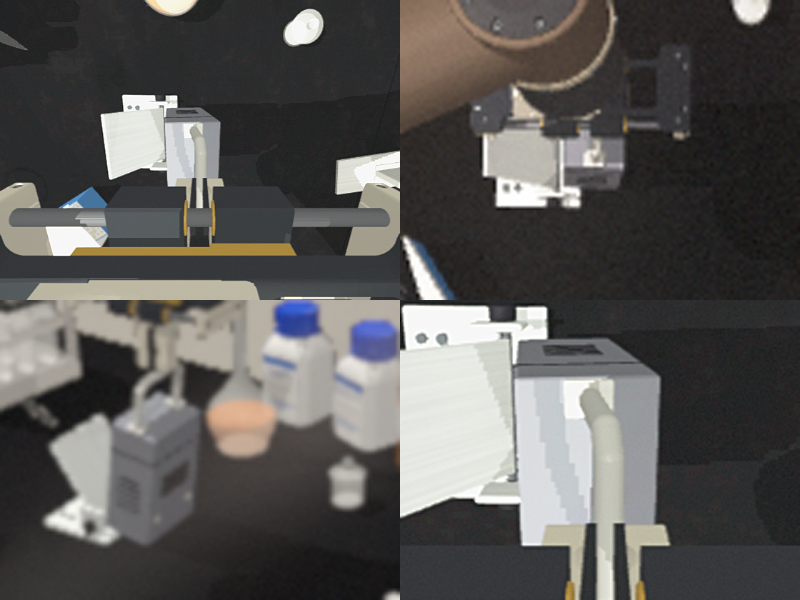

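```bash
python3 -m pendant '[[0,0,0,0,0,0],[0,0,0,0,0,0],[0,0,0,0,0,0],[0,0,0,0,0,0]]' 0 12
python3 - <<'E'
from h import *
print(r.get_state())
c=cam("wrist",dict(tcp_pos=np.array([.565,.0626,.1975]),eef_rot=np.array([180,0,1.5])))
f=lambda x,y:(170+(x-400)/400*213-.25,130+(y-300)/300*160-.25)
for v in(440,480,520):
  print([ (plane(c,f(u,v),z)[:2]*1e3).round(1).tolist() for u in {440:(594,623),480:(595,623),520:(595,624)}[v] for z in (.202,.187,.177)])
E
```

```text
time_s: 5.35
tcp_pos: [0.5647, 0.0629, 0.1979]
eef_rot: [180.0, 0.0, 1.5]
contact_force: [0.7, -0.0, -0.0]
gripper_width: 0.0005
gripper_force: 0.0
{'time_s': 5.35, 'joints': array([ 2.60806951e+01,  1.14541263e+01, -1.49032235e+01,  7.80880674e-04,
       -6.36448439e+01,  6.54190880e+01]), 'qd': array([ 0.06843642, -0.01984316, -0.04187398,  0.01530191,  0.0077886 ,
       -0.00324874]), 'joint_torque': array([-2.13056584e-03, -4.43778098e+01,  2.80201077e+01,  6.59375489e+00,
        8.66789091e-02,  1.20495937e-05]), 'tcp_pos': array([0.56472214, 0.06286944, 0.19785618]), 'eef_rot': array([1.79998451e+02, 1.70377524e-03, 1.50012978e+00]), 'contact_force': array([ 0.74425961, -0.00190598, -0.03892197]), 'moment': array([-0.0583803 , -0.02196622,  0.03458923]), 'gripper_force': 0.0, 'gripper_width': 0.00048253177614467866}
[[600.2, 67.0], [595.7, 67.2], [592.7, 67.4], [600.4, 58.2], [596.0, 57.6], [593.0, 57.2]]
[[587.2, 66.5], [581.5, 66.6], [577.7, 66.7], [587.4, 57.8], [581.7, 57.1], [577.9, 56.6]]
[[573.5, 66.2], [566.5, 66.3], [561.9, 66.4], [573.7, 56.9], [566.8, 56.2], [562.1, 55.7]]
```

The fingers closed fully without meeting the bar. It shows through the gap below the fingertips, and my triangulations also put it lower, at about 0.18. There are 45 mm free under the bar, so I'll open, go 16 mm lower and close again.

```bash
python3 -m pendant '[[0,0,-8,0,0,0],[0,0,-8,0,0,0],[0,0,-8,0,0,0],[0,0,-8,0,0,0],[0,0,-8,0,0,0],[0,0,-8,0,0,0],[0,0,-8,0,0,0],[0,0,4,0,0,0],[0,0,16,0,0,0],[0,0,16,0,0,0]]' 50 12
python3 -m pendant '[[0,0,0,0,0,0],[0,0,0,0,0,0],[0,0,0,0,0,0],[0,0,0,0,0,0],[0,0,0,0,0,0],[0,0,0,0,0,0],[0,0,0,0,0,0],[0,0,0,0,0,0],[0,0,0,0,0,0],[0,0,0,0,0,0]]' 3 12
python3 - <<'E'
from h import *
s=cam("scene");f=lambda q:((q[0]-200)/120*400,300+(q[1]-160)/90*300)
for z in(.205,.198,.19,.185,.179,.17):print(z,np.round(f(proj(s,(.5647,.0627,z)))))
print(np.round(f(proj(s,(.593,.0633,.197)))),np.round(f(proj(s,(.537,.0617,.197)))))
E
```

```text
time_s: 6.6
tcp_pos: [0.5638, 0.0625, 0.1801]
eef_rot: [179.9, 0.2, 1.5]
contact_force: [0.0, 0.9, -0.3]
gripper_width: 0.0498
gripper_force: 0.0
time_s: 7.85
tcp_pos: [0.5649, 0.0629, 0.182]
eef_rot: [180.0, -0.0, 1.5]
contact_force: [-1.1, -1.3, 1.2]
gripper_width: 0.0096
gripper_force: 12.0
0.205 [158. 366.]
0.198 [159. 372.]
0.19 [159. 379.]
0.185 [159. 383.]
0.179 [160. 388.]
0.17 [160. 395.]
[174. 363.] [144. 382.]
```

```bash
python3 -m pendant '[[0,0,0,0,0,0],[0,0,0,0,0,0],[0,0,5,0,0,0],[0,0,5,0,0,0]]' 20 12
python3 -m pendant '[[0,0,0,0,0,0],[0,0,0,0,0,0],[0,0,0,0,0,0],[0,0,0,0,0,0],[0,0,0,0,0,0]]' 3 12
```

```text
time_s: 8.35
tcp_pos: [0.5643, 0.0628, 0.1761]
eef_rot: [180.0, 0.1, 1.5]
contact_force: [0.1, -0.3, 1.2]
gripper_width: 0.0202
gripper_force: 0.0
time_s: 8.98
tcp_pos: [0.5648, 0.0629, 0.1769]
eef_rot: [180.0, -0.0, 1.5]
contact_force: [0.0, -0.5, -0.2]
gripper_width: 0.0095
gripper_force: 12.0
```

```bash
python3 -m pendant '[[0,-7,-1.3,0,0,0],[0,-14,-2.4,0,0,0],[0,-21,-3.1,0,0,0],[0,-28,-3.7,0,0,0],[0,-28,-3.7,0,0,0]]'
python3 -m pendant '[[0,-8,-1,0,0,0],[0,-17,-1.9,0,0,0],[0,-25,-2.2,0,0,0],[0,-34,-2.3,0,0,0],[0,-34,-2.3,0,0,0]]'
```

```text
time_s: 9.6
tcp_pos: [0.5642, 0.0915, 0.1808]
eef_rot: [180.0, -0.0, 1.5]
contact_force: [0.7, -0.5, 1.8]
gripper_width: 0.0094
gripper_force: 12.0
time_s: 10.22
tcp_pos: [0.5631, 0.1257, 0.1828]
eef_rot: [-180.0, -0.0, 1.6]
contact_force: [1.4, -1.2, 1.1]
gripper_width: 0.0095
gripper_force: 12.0
```

```bash
python3 -m pendant '[[0,-8,0.5,0,0,0],[0,-17,1.2,0,0,0],[0,-26,2.4,0,0,0],[0,-34,3.8,0,0,0],[0,-34,3.8,0,0,0]]'
python3 -m pendant '[[0,-6,1.2,0,0,0],[0,-12,2.8,0,0,0],[0,-17,4.1,0,0,0],[0,-22,5.8,0,0,0],[0,-26.5,7.6,0,0,0],[0,-26.5,7.6,0,0,0]]'
```

```text
time_s: 10.85
tcp_pos: [0.5622, 0.1596, 0.1788]
eef_rot: [180.0, 0.0, 1.5]
contact_force: [0.3, 0.4, 0.7]
gripper_width: 0.0095
gripper_force: 12.0
time_s: 11.6
tcp_pos: [0.5616, 0.1858, 0.1714]
eef_rot: [-180.0, -0.0, 1.5]
contact_force: [-0.3, 0.3, 0.7]
gripper_width: 0.0093
gripper_force: 12.0
```

```bash
python3 - <<'E'
from h import *
s=r.capture("scene")[:,:,::-1];w=r.capture("wrist")[:,:,::-1]
o=np.zeros((450,800,3),np.uint8)
o[:,:400]=cv2.resize(s[155:245,195:275],(400,450),interpolation=2);o[:450,400:]=cv2.resize(w[110:290,120:280],(400,450),interpolation=2)
cv2.imwrite("pics/c4.png",o)
E
```

```text
(no output)
```

View pics/c4.png

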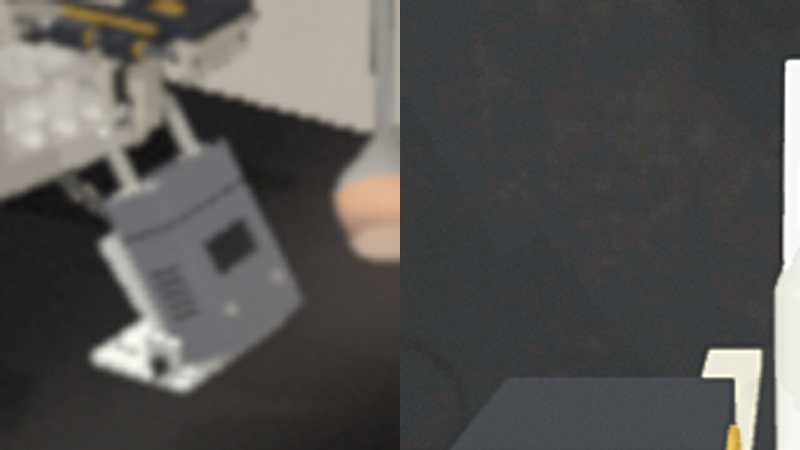

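The left half shows the box tilted about 28° in the grip, with its rear edge on the ledge and the backrest close behind. I'll feel for contact in 1° steps.

```bash
for i in 1; do python3 -m pendant '[[0,-1.6,0.7,0,0,0],[0,-3.2,1.4,0,0,0],[0,-3.2,1.4,0,0,0]]'|grep -E "pos|force"; python3 -m pendant '[[0,-1.6,0.7,0,0,0],[0,-3.2,1.4,0,0,0],[0,-3.2,1.4,0,0,0]]'|grep -E "pos|force";python3 -m pendant '[[0,-1.6,0.7,0,0,0],[0,-3.2,1.5,0,0,0],[0,-3.2,1.5,0,0,0]]'|grep -E "pos|force";python3 -m pendant '[[0,-1.6,0.8,0,0,0],[0,-3.2,1.6,0,0,0],[0,-3.2,1.6,0,0,0]]'|grep -E "pos|force";  done
```

```text
tcp_pos: [0.5616, 0.1887, 0.1702]
contact_force: [0.6, 0.7, 1.8]
gripper_force: 12.0
tcp_pos: [0.5615, 0.192, 0.1688]
contact_force: [-0.1, 2.4, 2.8]
gripper_force: 12.0
tcp_pos: [0.5615, 0.1953, 0.1673]
contact_force: [0.6, 0.7, 4.9]
gripper_force: 12.0
tcp_pos: [0.5614, 0.1986, 0.1657]
contact_force: [-0.0, 1.9, 4.6]
gripper_force: 12.0
```

```bash
for i in 1; do python3 -m pendant '[[0,-1.5,0.3,0,0,0],[0,-3.2,0.6,0,0,0],[0,-3.2,0.6,0,0,0]]'|grep -E "pos|force"; python3 -m pendant '[[0,-1.6,0.7,0,0,0],[0,-3.1,1.4,0,0,0],[0,-3.1,1.4,0,0,0]]'|grep -E "pos|force";  done
```

```text
tcp_pos: [0.5609, 0.2013, 0.1646]
contact_force: [0.6, 1.4, 2.6]
gripper_force: 12.0
tcp_pos: [0.5608, 0.2043, 0.1632]
contact_force: [1.4, 1.2, 1.0]
gripper_force: 12.0
```

```bash
for i in 1; do python3 -m pendant '[[0,-1.5,0.8,0,0,0],[0,-3,1.7,0,0,0],[0,-3,1.7,0,0,0]]'|grep -E "pos|force"; python3 -m pendant '[[0,-1.5,0.9,0,0,0],[0,-3,1.8,0,0,0],[0,-3,1.8,0,0,0]]'|grep -E "pos|force";  done
```

```text
tcp_pos: [0.5608, 0.2075, 0.1616]
contact_force: [0.8, 0.3, 0.6]
gripper_force: 12.0
tcp_pos: [0.5608, 0.2104, 0.1601]
contact_force: [1.5, -0.6, 0.8]
gripper_force: 12.0
```

```bash
for i in 1; do python3 -m pendant '[[0,-1.5,0.9,0,0,0],[0,-2.9,1.9,0,0,0],[0,-2.9,1.9,0,0,0]]'|grep -E "pos|force"; python3 - <<'E'
from h import *
print(r.get_state()["contact_force"],r.get_state()["moment"])
s=r.capture("scene")[:,:,::-1]
cv2.imwrite("pics/c5.png",np.hstack([cv2.resize(s[155:245,195:275],(400,450),interpolation=2),cv2.resize(r.capture("top")[:,:,::-1][150:240,160:240],(400,450),interpolation=2)]))
E
done
```

```text
tcp_pos: [0.5608, 0.2131, 0.1582]
contact_force: [0.2, -3.8, 3.2]
gripper_force: 12.0
[ 0.20181447 -3.78903407  3.21961702] [-1.31965924 -0.03551634 -0.03658531]
```

View pics/c5.png

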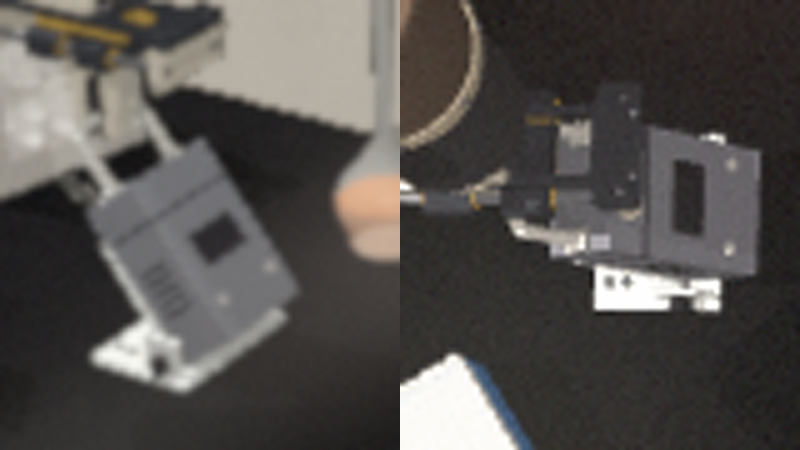

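The box leans on the backrest and contact is felt: 3.8 N forward and 3.2 N up. I'll release, rise and go over the plate.

```bash
python3 -m pendant '[[0,0,0,0,0,0],[0,0,0,0,0,0],[0,0,0,0,0,0],[0,0,0,0,0,0],[0,0,-15,0,0,0],[0,0,-40,0,0,0],[0,0,-80,0,0,0],[0,0,-80,0,0,0]]' 34
python3 -m pendant '[[-6,45,0,0,0,0],[-12,95,0,0,0,0.1],[-18,145,0,0,0,0.25],[-25,195,0,0,0,0.4],[-32,245,0,0,0,0.55],[-40,295,0,0,0,0.7],[-48,345,0,0,0,0.85],[-56,395,0,0,0,1.0],[-63,445,0,0,0,1.15],[-70,498,0,0,0,1.3],[-70,498,0,0,0,1.405],[-70,498,0,0,0,1.405],[-70,498,0,0,0,1.405]]' 50
python3 - <<'E'
from h import *
s=r.get_state();np.save("w3.npy",np.array([s["tcp_pos"],s["eef_rot"]]));print(s["joints"])
w=r.capture("wrist")[:,:,::-1];cv2.imwrite("pics/w3.png",w);sc=r.capture("scene")[:,:,::-1];t=r.capture("top")[:,:,::-1];cv2.imwrite("pics/t3.png",t);cv2.imwrite("pics/s3.png",sc)
o=np.zeros((600,800,3),np.uint8);o[:420,:560]=w;o[420:600,:240]=cv2.resize(sc[155:245,195:315],(240,180));o[:360,560:800]=cv2.resize(sc[155:245,205:265],(240,360),interpolation=2)
o[420:,250:800]=cv2.resize(t[165:225,170:353],(550,180),interpolation=2)
cv2.imwrite("pics/c6.png",o)
E
```

```text
time_s: 16.18
tcp_pos: [0.5627, 0.2143, 0.2431]
eef_rot: [-179.8, -0.4, 1.5]
contact_force: [-0.1, 0.1, -0.8]
gripper_width: 0.0342
gripper_force: 0.0
time_s: 17.8
tcp_pos: [0.504, -0.2859, 0.2384]
eef_rot: [-180.0, -0.0, -78.8]
contact_force: [-0.5, 0.5, 0.5]
gripper_width: 0.05
gripper_force: 0.0
[-1.02344989e+01  1.09165390e+01 -1.01132008e+01 -3.14532438e-03
 -6.89530632e+01  2.14077669e+01]
```

View pics/c6.png

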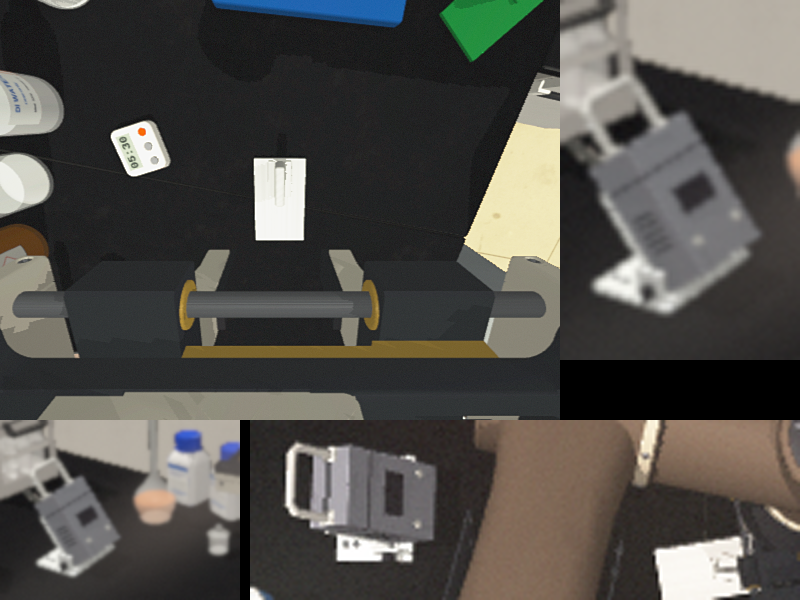

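The wrist view shows the plate at (255,157)–(306,240) squarely below, with its fin at about (280,182). The box leans by itself on the backrest. Now I'll work out the precise plate pose, the fin position and the bystander clearances.

```bash
python3 - <<'E'
from h import *
np.set_printoptions(precision=4,suppress=True)
c=cam("wrist",dict(tcp_pos=np.array([.5036,-.2866,.2388]),eef_rot=np.array([180,0,-79.])))
im=cv2.imread("pics/w3.png");g=(im.min(2)>110).astype(np.uint8);g[:,:235]=0;g[:,325:]=0;g[:150]=0;g[247:]=0
q=max(cv2.findContours(g,0,1)[0],key=cv2.contourArea);b=cv2.boxPoints(cv2.minAreaRect(cv2.convexHull(q)));print(b)
P=np.array([plane(c,x,.006)[:2] for x in b]);print(P,[np.linalg.norm(P[i]-P[i-1]) for i in range(4)])
i=np.argsort(P[:,1]);back=P[i[:2]].mean(0);tip=P[i[2:]].mean(0);d=tip-back;d/=np.linalg.norm(d)
print("tip",tip,"back",back,"yaw",np.degrees(np.arctan2(d[1],d[0])),"fin from tip",tip-.092*d,"from ctr",(tip+back)/2-.032*d)
for v in(165,175,185,195,200,203):print(v,im[v,266:296].min(1))
print("fin top est",[plane(c,(279.5,v),.058)[:2] for v in(162,204)])
for n,u in(("timer",(140,148)),("tim corner",(172,165)),("timer left",(130,178))):print(n,plane(c,u,.019)[:2])
t=cam("top");print("bottle",plane(t,(275.5,151),.04)[:2])
# top image near side of ledge (white) edges
tt=cv2.imread("pics/t3.png").min(2);print("ledge",[(v,''.join('#' if x>150 else '.' for x in tt[v,190:235])) for v in range(196,216)])
E
```

```text
[[254. 158.]
 [305. 158.]
 [305. 240.]
 [254. 240.]]
[[ 0.5412 -0.3107]
 [ 0.4735 -0.3238]
 [ 0.4474 -0.2064]
 [ 0.5214 -0.1921]] [np.float64(0.12027123497318112), np.float64(0.06888597850442049), np.float64(0.12028742126394203), np.float64(0.07536402566709681)]
tip [ 0.4844 -0.1993] back [ 0.5074 -0.3173] yaw 101.01147433297955 fin from tip [ 0.502  -0.2896] from ctr [ 0.502  -0.2897]
165 [230 215 218 227 229 228 230 230 212 148 112 114 117 119 119 120 120 123
 133 155 179 231 240 240 236 217 230 236 236 236]
175 [232 218 217 229 230 229 229 228 199 199 219 230 235 236 236 237 237 229
 172 161 233 242 240 239 233 199 225 238 238 237]
185 [233 234 233 232 230 229 230 230 202 202 224 238 240 240 239 238 234 226
 199 234 241 240 239 238 237 240 240 238 239 239]
195 [235 236 232 233 233 230 230 228 199 201 227 239 241 239 236 233 230 221
 205 236 242 239 239 238 232 239 239 238 240 240]
200 [243 243 242 243 243 242 243 243 233 212 225 238 240 239 238 236 230 220
 225 239 240 239 242 243 242 241 240 240 241 241]
203 [243 243 242 243 243 242 243 244 233 214 225 236 238 238 238 238 232 222
[... 651 characters left out ...]
.........................'), (204, '.........#########...........................'), (205, '.........######.#######......................'), (206, '.........##..##.##########..######...........'), (207, '.........##################.######...........'), (208, '.........#########################...........'), (209, '.........###############.....#####...........'), (210, '.........###############.....#####...........'), (211, '.........###############.....#####...........'), (212, '.............................................'), (213, '.............................................'), (214, '.............................................'), (215, '.............................................')]
```

```bash
python3 -m pendant '[[3,1,50,0,0,0],[3,1,100,0,0,0],[3,1,145,0,0,0],[3,1,180,0,0,0],[3,1,202,0,0,0],[3,1,202,0,0,0],[3,1,202,0,0,0]]' 50 25
python3 -m pendant '[[0,0,0,0,0,0],[0,0,0,0,0,0],[0,0,0,0,0,0],[0,0,0,0,0,0],[0,0,0,0,0,0],[0,0,0,0,0,0],[0,0,0,0,0,0],[0,0,0,0,0,0]]' 6 25
```

```text
time_s: 18.82
tcp_pos: [0.5044, -0.2894, 0.0372]
eef_rot: [-179.9, -0.0, -78.9]
contact_force: [-0.5, 0.2, -0.6]
gripper_width: 0.0502
gripper_force: 0.0
time_s: 19.82
tcp_pos: [0.5037, -0.2895, 0.0363]
eef_rot: [-180.0, -0.0, -79.0]
contact_force: [1.2, 0.8, 0.6]
gripper_width: 0.0119
gripper_force: 25.0
```

```bash
python3 -m pendant '[[-15,-7,0,0,0,0.03],[-37,-17,0,0,0,0.06],[-61,-28,0,0,0,0.09],[-86,-40,0,0,0,0.12],[-111,-51,0,0,0,0.15],[-136,-63,0,0,0,0.166],[-161,-74,0,0,0,0.166],[-186,-86,0,0,0,0.166],[-208,-96,0,0,0,0.166],[-227,-105,0,0,0,0.166],[-240,-110,0,0,0,0.166],[-245.5,-113,0,0,0,0.166],[-245.5,-113,0,0,0,0.166],[-245.5,-113,0,0,0,0.166]]'
python3 - <<'E'
from h import *
np.set_printoptions(precision=4,suppress=True)
t=r.capture("top")[:,:,::-1];s=r.capture("scene")[:,:,::-1];cv2.imwrite("pics/t4.png",t);cv2.imwrite("pics/s4.png",s);cv2.imwrite("pics/w4.png",r.capture("wrist")[:,:,::-1])
c=cam("top");m=t.min(2)
for v in range(165,212):print(v,''.join('#' if x>150 else '+' if x>95 else '-' if x>60 else '.' for x in m[v,185:290]))
E
```

```text
time_s: 21.58
tcp_pos: [0.5677, -0.0263, 0.0363]
eef_rot: [-180.0, 0.1, -88.5]
contact_force: [-1.3, 3.6, 5.6]
gripper_width: 0.012
gripper_force: 25.0
165 ....-------+###-..--------------------+--+++-++-++--#+--------------------------------...................
166 -----------+###+.-----------------+--++-++++++++++-----++--------------------------+---..................
167 ------------#+++-.------------++-+--++++++++++++-++++++-----------------------#---++-.-..................
168 ------------#+++-.----------+--+++++++++++++++++-+++++-++--------------------+++--+-..+..................
169 ------------##+#-.----+-+-+--+++++++++++++++++++++++++++-------------------------++-..+..................
170 ------------####+.-+---++++-+++++++++++++++++++++-++-++-+-+-+--------------------+-...+..................
171 ------------+###+-.-+++++++++++++++++++++++++++++++++++++-+---------------------++-...+..................
172 -----------++####-.+-+++++++++++++++++++++++++++++--++++-+-+-----+-------------++-....+..................
173 ----------+--####-.++++++++++++++++++++++++++++++++-++-++-#++---
[... 3521 characters left out ...]
...............--.......................
206 --------............-##########++######-........................-................-.......................
207 ------..............-###########+######-.................................................................
208 ------...............##################-.................................................................
209 ------...............########----+#####..................................................................
210 ------...............-#######--..+#####-.................................................................
211 ------...............-#######--..+#####-.......................-................--.......................
```

Top view rows: the blade tip is at column 234 and the ledge front at column 223.8, so about 35 mm remains. The side offset of 29 mm matches the expected 30 mm, and the edges are parallel. I'll slide straight in, slowing near the end.

```bash
python3 -m pendant '[[-6,0,0,0,0,0],[-12,0,0,0,0,0],[-18,0,0,0,0,0],[-24,0,0,0,0,0],[-28,0,0,0,0,0],[-30,0,0,0,0,0],[-30,0,0,0,0,0]]'|grep -E "pos|contact"
python3 -m pendant '[[-1,0,0,0,0,0],[-2,0,0,0,0,0],[-2,0,0,0,0,0]]'|grep -E "pos|contact"
python3 -m pendant '[[-1,0,0,0,0,0],[-2,0,0,0,0,0],[-2,0,0,0,0,0]]'|grep -E "pos|contact"
```

```text
tcp_pos: [0.5668, 0.0035, 0.0362]
contact_force: [-1.1, -2.9, 6.4]
tcp_pos: [0.5667, 0.0051, 0.0363]
contact_force: [0.8, -4.6, 5.0]
tcp_pos: [0.5667, 0.0071, 0.0362]
contact_force: [-0.3, -5.3, 5.6]
```

```bash
for i in 1; do python3 -m pendant '[[-1,0,0,0,0,0],[-1.5,0,0,0,0,0],[-1.5,0,0,0,0,0]]'|grep -E "pos|contact"
python3 -m pendant '[[-1,0,0,0,0,0],[-1.5,0,0,0,0,0],[-1.5,0,0,0,0,0]]'|grep -E "pos|contact"; done
python3 - <<'E'
from h import *
m=r.capture("top").min(2)
for v in range(186,212):print(v,''.join('#' if x>150 else '+' if x>95 else '-' if x>60 else '.' for x in m[v,200:280]))
E
```

```text
tcp_pos: [0.5666, 0.0086, 0.0362]
contact_force: [-0.9, -5.2, 5.2]
tcp_pos: [0.5662, 0.0091, 0.0362]
contact_force: [0.7, -10.3, 5.5]
186 ++--------------------------.---.--............--++-............................
187 -----------------------------.-.--+----------+-++-..............................
188 --------------------------------..-++++++++++++-................................
189 -----------------------.-------+-....--++-----..........-.......................
190 ---------------------.---+---+-++-......................-.......................
191 -----------------.-..-++++-+---+#+-.............................................
192 -----------..-.......++++++----+##+-............................................
193 -----------.---......++++++----+###+............................................
194 -.-----.-----+-......++++++----+###+............................................
195 ----.------+++-......+++++++---+###+-...........................................
196 ...----++-++++----..-++++++++--+###+-...........................................
197 -----++++-+++++++++-+++++++
[... 543 characters left out ...]
....................
204 ########++++---.-----------++++.......-...............---.......................
205 #####+#######++++-++++++--.-..........-...............--........................
206 #++##+##########++######-.............................--........................
207 #################+######-..............................-........................
208 ########################-.......................................................
209 ##############+---+#####........................................................
210 ##############-...+#####-.......................................................
211 ##############-...+#####-...........--.................-........................
```

Contact: the tool stopped at 0.0091 with 10 N, so the tip is at y = 0.101, where the ledge is. I'll give a small nudge to seat it, then release and go above the handle.

```bash
python3 -m pendant '[[-0.8,0,0,0,0,0],[-0.8,0,0,0,0,0]]'|grep -E "pos|contact"
python3 -m pendant '[[1,0,0,0,0,0],[1,0,0,0,0,0]]'|grep -E "pos|contact"
python3 -m pendant '[[0,0,0,0,0,0],[0,0,0,0,0,0],[0,0,0,0,0,0],[0,0,0,0,0,0],[0,0,-15,0,0,0],[0,0,-50,0,0,0],[0,0,-100,0,0,0],[0,0,-160,0,0,0],[0,0,-222,0,0,0],[0,0,-222,0,0,0]]' 40
python3 -m pendant '[[-15,0,0,0,0,-0.16],[-35,0,0,0,0,-0.32],[-55,0,0,0,0,-0.48],[-75,0,0,0,0,-0.64],[-95,0,0,0,0,-0.8],[-115,0,0,0,0,-0.96],[-135,0,0,0,0,-1.12],[-155,0,0,0,0,-1.28],[-175,0,0,0,0,-1.44],[-195,0,0,0,0,-1.571],[-204,0,0,0,0,-1.571],[-204,0,0,0,0,-1.571],[-204,0,0,0,0,-1.571]]'
python3 - <<'E'
from h import *
t=r.capture("top")[:,:,::-1];w=r.capture("wrist")[:,:,::-1];cv2.imwrite("pics/w5.png",w);cv2.imwrite("pics/t5.png",t)
o=np.zeros((600,800,3),np.uint8);o[:420,:560]=w;o[:300,560:]=cv2.resize(r.capture("scene")[:,:,::-1][170:260,200:272],(240,300),interpolation=2);o[424:600,:800]=cv2.resize(t[172:216,180:380][:, :200],(800,176),interpolation=2)
cv2.imwrite("pics/c7.png",o)
E
```

```text
tcp_pos: [0.5658, 0.0092, 0.0362]
contact_force: [0.5, -13.0, 6.3]
tcp_pos: [0.5658, 0.0092, 0.0362]
contact_force: [-0.8, -7.3, 7.3]
time_s: 25.9
tcp_pos: [0.5692, 0.0101, 0.2655]
eef_rot: [-179.4, 0.1, -88.5]
contact_force: [-0.4, 0.5, -1.9]
gripper_width: 0.0402
gripper_force: 0.0
time_s: 27.52
tcp_pos: [0.5612, 0.2132, 0.2583]
eef_rot: [180.0, 0.0, 1.4]
contact_force: [1.2, -0.2, 0.3]
gripper_width: 0.0403
gripper_force: 0.0
```

View pics/c7.png

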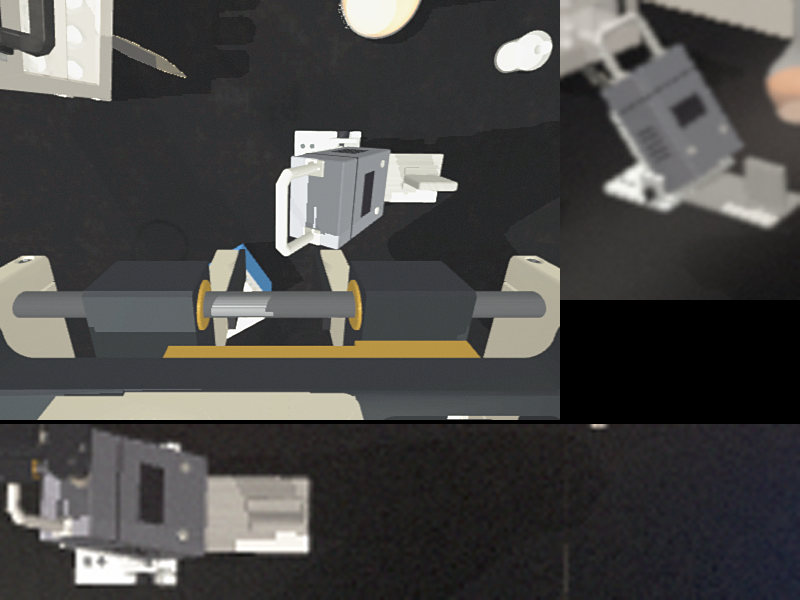

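Plate is home under the raised front, centred and square. The bar sits between the open fingers at u≈282. I'll descend to the earlier grip height and close.

```bash
python3 -m pendant '[[0,1,40,0,0,0],[0,1,70,0,0,0],[0,1,90,0,0,0],[0,1,100,0,0,0],[0,1,100,0,0,0],[0,1,100,0,0,0]]' 40 12
python3 -m pendant '[[0,0,0,0,0,0],[0,0,0,0,0,0],[0,0,0,0,0,0],[0,0,0,0,0,0],[0,0,0,0,0,0],[0,0,0,0,0,0],[0,0,0,0,0,0],[0,0,0,0,0,0]]' 3 12
```

```text
time_s: 28.42
tcp_pos: [0.5619, 0.2131, 0.1592]
eef_rot: [-180.0, -0.1, 1.5]
contact_force: [0.6, 0.3, -0.1]
gripper_width: 0.0395
gripper_force: 0.0
time_s: 29.42
tcp_pos: [0.5611, 0.2126, 0.158]
eef_rot: [180.0, 0.0, 1.5]
contact_force: [-0.3, -3.7, -1.0]
gripper_width: 0.0099
gripper_force: 12.0
```

```bash
python3 -m pendant '[[0,2,-1,0,0,0],[0,5,-2.5,0,0,0],[0,8.4,-4.2,0,0,0],[0,14.5,-7.6,0,0,0],[0,20.9,-10.7,0,0,0],[0,27.3,-13.5,0,0,0],[0,32,-15.2,0,0,0],[0,37.1,-17,0,0,0],[0,37.1,-17,0,0,0]]'|grep -E "pos|force"
python3 -m pendant '[[0,6,-1.7,0,0,0],[0,11.5,-3,0,0,0],[0,16.7,-4.1,0,0,0],[0,22.4,-5.1,0,0,0],[0,28,-6,0,0,0],[0,33.7,-6.7,0,0,0],[0,39.4,-7.2,0,0,0],[0,45,-7.6,0,0,0],[0,50.9,-7.85,0,0,0],[0,50.9,-7.85,0,0,0]]'|grep -E "pos|force"
```

```text
tcp_pos: [0.5624, 0.1754, 0.1754]
contact_force: [-0.3, -0.9, -3.4]
gripper_force: 12.0
tcp_pos: [0.5636, 0.1243, 0.183]
contact_force: [-1.0, 0.9, 0.2]
gripper_force: 12.0
```

```bash
python3 -m pendant '[[0,3.5,0,0,0,0],[0,7,0.1,0,0,0],[0,10.5,0.2,0,0,0],[0,14,0.3,0,0,0],[0,17.2,0.35,0,0,0],[0,20,0.6,0,0,0],[0,22,0.8,0,0,0],[0,24.1,0.95,0,0,0],[0,24.1,0.95,0,0,0]]'|grep -E "pos|force"
python3 -m pendant '[[0,1,0.1,0,0,0],[0,2,0.2,0,0,0],[0,3.4,0.4,0,0,0],[0,3.4,0.4,0,0,0]]'|grep -E "pos|force"
python3 -m pendant '[[0,1,0.1,0,0,0],[0,1.7,0.2,0,0,0],[0,1.7,0.2,0,0,0]]'|grep -E "pos|force"
```

```text
tcp_pos: [0.5642, 0.1006, 0.1821]
contact_force: [-1.3, -0.7, 0.3]
gripper_force: 12.0
tcp_pos: [0.5643, 0.0972, 0.1816]
contact_force: [-0.2, -0.3, 0.8]
gripper_force: 12.0
tcp_pos: [0.5643, 0.0956, 0.1814]
contact_force: [-1.4, -0.3, -0.4]
gripper_force: 12.0
```

```bash
python3 -m pendant '[[0,0.8,0.1,0,0,0],[0,1.6,0.2,0,0,0],[0,1.6,0.2,0,0,0]]'|grep -E "pos|contact"
python3 -m pendant '[[0,0.8,0.1,0,0,0],[0,1.6,0.2,0,0,0],[0,1.6,0.2,0,0,0]]'|grep -E "pos|contact"
python3 -m pendant '[[0,0.8,0.1,0,0,0],[0,1.2,0.1,0,0,0],[0,1.2,0.1,0,0,0]]'|grep -E "pos|contact"
```

```text
tcp_pos: [0.5644, 0.094, 0.1813]
contact_force: [-1.0, -0.7, 0.3]
tcp_pos: [0.5644, 0.0924, 0.1811]
contact_force: [-1.5, -0.2, 0.4]
tcp_pos: [0.5645, 0.0913, 0.1809]
contact_force: [-0.8, 0.2, -0.1]
```

```bash
python3 -m pendant '[[0,0.7,0.1,0,0,0],[0,0.7,0.1,0,0,0],[0,0.7,0.1,0,0,0]]'|grep -E "pos|contact"
python3 -m pendant '[[0,0.7,0.1,0,0,0],[0,0.7,0.1,0,0,0],[0,0.7,0.1,0,0,0]]'|grep -E "pos|contact"
python3 -m pendant '[[0,0.7,0.1,0,0,0],[0,0.7,0.1,0,0,0],[0,0.7,0.1,0,0,0]]'|grep -E "pos|contact"
```

```text
tcp_pos: [0.5646, 0.0907, 0.181]
contact_force: [-0.3, 0.8, 1.8]
tcp_pos: [0.5647, 0.0899, 0.181]
contact_force: [-1.2, 1.1, 3.5]
tcp_pos: [0.5649, 0.0892, 0.1811]
contact_force: [-2.0, 3.8, 5.3]
```

The resistance rises at y ≈ 0.090, where the level pose was predicted, so the front has landed. I'll ease off, release and back away.

```bash
python3 -m pendant '[[0,-0.8,-0.2,0,0,0],[0,-0.8,-0.2,0,0,0]]'|grep -E "pos|contact"
python3 -m pendant '[[0,0,0,0,0,0],[0,0,0,0,0,0],[0,0,0,0,0,0],[0,0,0,0,0,0],[0,0,-10,0,0,0],[0,0,-30,0,0,0],[0,0,-70,0,0,0],[0,0,-110,0,0,0],[0,0,-110,0,0,0]]' 36
python3 -m pendant '[[0,-40,0,0,0,0],[0,-100,0,0,0,0],[0,-160,0,0,0,0],[0,-220,0,0,0,0],[0,-250,0,0,0,0],[0,-250,0,0,0,0]]'
python3 - <<'E'
from h import *
t=r.capture("top")[:,:,::-1];s=r.capture("scene")[:,:,::-1];w=r.capture("wrist")[:,:,::-1]
for n,i in(("t6",t),("s6",s),("w6",w)):cv2.imwrite(f"pics/{n}.png",i)
m=t.min(2)
for v in range(166,214):print(v,''.join('#' if x>150 else '+' if x>115 else '-' if x>70 else '.' for x in m[v,190:270]))
sc=cam("scene");tc=cam("top")
# predicted pixels for level box: centre stand x=-34, z=.006
ax=np.array([-.026,.9997,0]);ay=np.array([-.9997,-.026,0]);O=np.array([.5645,.124,.006])
for ang in(0,-3,3,-8):
    a=np.radians(ang)  # +: tilted back about rear edge
    for n,(x,y,z) in dict(hN=(0,.036,.195),hF=(0,-.036,.195),topfrontN=(-.03,.045,.14),topbackN=(.03,.045,.14),botfrontN=(-.03,.045,0)).items():
        X=x-.03; Xr=X*np.cos(a)+z*np.sin(a);Zr=-X*np.sin(a)+z*np.cos(a)
        P=O+ax*(-.004+Xr)+ay*y+np.array([0,0,Zr]);print(ang,n,proj(tc,P).round(1),proj(sc,P).round(1))
E
```

```text
tcp_pos: [0.5646, 0.09, 0.181]
contact_force: [-1.4, 1.6, 3.8]
time_s: 37.42
tcp_pos: [0.5663, 0.0904, 0.2954]
eef_rot: [-179.9, -0.4, 1.5]
contact_force: [0.7, 0.0, -0.7]
gripper_width: 0.0361
gripper_force: 0.0
time_s: 38.17
tcp_pos: [0.5575, 0.3417, 0.2898]
eef_rot: [179.9, 0.1, 1.6]
contact_force: [0.3, -0.9, -0.5]
gripper_width: 0.0356
gripper_force: 0.0
166 ................................................................................
167 ................................................................................
168 ................................................................................
169 ................................................................................
170 ................................................................................
171 .............................--.................................................
172 .............................+++................................................
173 ............................-+++---.............................................
174 .......................----++##++##------.............
[... 3391 characters left out ...]
8] [247.5 175.7]
0 topfrontN [231.2 199.6] [241.9 199.3]
0 topbackN [213.  199.5] [228.8 195.6]
0 botfrontN [235.3 205.9] [244.2 232.4]
-3 hN [223.2 194.1] [238.1 183.9]
-3 hF [223.7 172. ] [249.7 176.7]
-3 topfrontN [233.5 199.8] [243.6 200.5]
-3 topbackN [215.2 199.6] [230.4 196.1]
-3 botfrontN [235.4 206. ] [244.2 233.1]
3 hN [216.6 193.9] [233.5 181.9]
3 hF [217.2 171.7] [245.2 174.8]
3 topfrontN [228.8 199.4] [240.2 198.1]
3 topbackN [210.8 199.5] [227.2 195.2]
3 botfrontN [235.2 205.8] [244.1 231.7]
-8 hN [228.6 194.3] [241.9 185.9]
-8 hF [229.  172.3] [253.5 178.6]
-8 topfrontN [237.2 200.1] [246.3 202.8]
-8 topbackN [218.9 199.6] [233.  197.1]
-8 botfrontN [235.4 206.2] [244.2 234.3]
```

The bar is at column ~219.8 in the top view, and a level box predicts 219.9–220.4. The plate's back edge is at column 257, where fully home predicts 257.3. Nothing is touched, so I'm handing it in.

```bash
python3 -c "
from plant import r
print(r.close_job())"
```

```text
the job is handed in; nothing more can be done
None
```

The job is handed in at about 38 s of the 72 s: the box stands level on the ledge and plate, the plate's tip is against the ledge, the other objects were not touched, and the gripper is open and clear.

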